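# Open the push-catch gear cabinet in the mudroom

### The arm

A 6-joint arm with a two-finger parallel gripper is mounted at the origin on the work surface. World frame = base frame: x ahead of the robot, y to its left, z up, the work surface at z = 0. Lengths are in m, angles in rad, forces in N, time in s.
With the tool pointing down it reaches from about 0.35 to 0.725 m from the base axis. Payload 4.3 kg.
Tool frame: the origin (TCP) lies between the finger pads; the fingertips stand 11 mm ahead of it and the grasp point (between the pads) lies 8 mm behind it; z points along the fingers, y is the direction in which the jaws open and shut (so a half turn about z gives the same grasp; the last joint's range is limited). The gripper opens to 85 mm and grips with 20 to 120 N. Pads are 22 mm wide; open, the fingers measure 114 mm over their backs; the gripper's body (76 mm by 85 mm) begins 54 mm behind the grasp point. The pads swing forward as they close: fully open they stand 13 mm farther back than shut.
Start: joints at [1.183, 0.377, 0.081, 1.274, 0, 1.46], TCP at [0.158, 0.553, 0.203] pointing down, gripper open.
Joint ranges: [-2.72, 2.72], [-0.84, 1.66], [-1.02, 1.22], [-1.77, 2.12], [-1.37, 1.28], [-3.14, 3.14]. Speed limits (rad/s): [2.57, 2.57, 3.14, 3.14, 3.14, 3.14].

### API

Orientations are given as [roll, pitch, yaw] about the fixed x, y, z axes, in that order (R = Rz(yaw) Ry(pitch) Rx(roll)).
In Python, from station import arm gives the robot as it stands.
- The arm moves only by the tool arm_command, never from a script. Its argument "rows" is a list of rows, each a list of 7 numbers: the turn, a rotation vector about the world's x, y, z in degrees, then the shift along the world's x, y, z in m, then the finger opening in m, from 0 to 0.0854. In form: [[wx, wy, wz, dx, dy, dz, gripper], ...]. A call has 1 to 12 rows; each row is the pose to reach, as a shift and turn from the pose measured when the call began; what a row does not reach only later rows make up. A row lasts 1/12 s, in which the tool goes at most 41.7 mm and 7.16 degrees, less where a joint would pass 70% of its speed; a pose out of reach is approached as far as the arm can. A call with a gripper value outside its range is refused whole. The fingers move at their own pace and stop on an object; the grip force is fixed at half the most. Time passes only in rows, so rows that repeat a pose let the fingers close. It gives the time, the measured TCP pose, the force and the opening at its end, in the units of the state.
- arm.observe(): the state, without advancing time (a new reading comes with each control period).
- arm.grab_frame(name): name is "scene" or "side" or "wrist"; returns a dict with "pixels" (480x640x3 uint8, red, green, blue), "depth" (480x640 float32, m along the optical axis (not along the pixel's ray), 0 where there is no reading), "mtx" (3x3 intrinsics, pixels), "k1" (the pictures are not rectified: a ray, as slopes to the right and down, at radius r is drawn at 1 + k1 r^2 times it, then the intrinsics apply), "origin" and "orientation" of the camera in the world; the wrist camera has in their place "mount" (4x4, takes a point from camera to tool coordinates, whose origin is the TCP and whose axes are the flange's). Camera axes: x right, y down, z forward; pixel columns grow to the right and rows downward; lengths in m; the calibration is good to about 2 mm. A picture is of the moment at which its call begins: read the wrist's pose just before it.
- arm.close_job(): hands the job in, once; it reports no verdict.
Trained networks look in a picture, given as the dict that the camera call returned (one of the last four; its "shot" number tells which), for a name from the list of things; names that differ only in an ending like _2 or _b are one class to them, and where a whole thing is asked for, a point or a joint stands for the part that bears it (a point fixed in the world has none). Each returns a list of dicts, best first, with "confidence" (0 to 1); they miss things now and then, are a little off and sometimes report something else, mostly with a low value. They report only what shows in the picture. A call takes as long as a camera call. They do not tell look-alikes from the thing itself.
- arm.boxes_of(picture, name): "centre" ([x, y, z] in m, in world coordinates, good to about 4 mm: the middle of the surface that is visible of it).
The state is a dict: "time": time; "joints": joint angles; "dq": joint speeds; "joint_torque": joint torques, N m; "eef_pos": TCP position; "orientation": TCP orientation; "contact_force": force on the tool from outside, world axes, zero at the start; "wrist_torque": the same for the moment, N m; "grip_width": finger opening in m.
Only numpy, scipy, OpenCV 4.12 (cv2) and the standard library are available. Lean on these libraries where they do the work, as an engineer would, in place of code of your own. Each camera call takes 0.05 s, during which the arm holds its last target. There are 200 camera calls.

### The job

The tent pegs are about to be put away, so open the handleless gear cabinet for them. With the fingertips, press the free end of its shut blue door inward until the push catch lets go, take the hand away so that the door springs ajar by itself, then reach in behind it from above and push it wide open, at least square to the cabinet, with the outside of the fingers. Do not grip the door, and leave the jar, the hammer and the two red pegs lying where they are.

Things in the scene. Friction and masses are not known exactly. Their poses are not given: they have to be found in the camera images.
- gear_cabinet: Plywood cabinet fixed to the shelf, 260 mm wide, 160 deep, top 290 mm up, one blue door over its front. Origin on the shelf straight below the door's hinge line; -x points out of the front, +y runs along the front from the hinge end (nearer the robot) to the free end. The carcass fills x 3 to 163, y 4 to 264 mm. Push catch behind the free end: one press frees it; it does not catch again.
- gear_door (a joint): Door angle about the upright hinge line, rad: 0 latched shut, grows as it opens, stop at 1.75; negative when pressed in, stop at -0.0165 (4 mm at the free end). Pressing it 2.5 mm or more takes 3.5 to 4.5 N near the free end, frees the catch, and once the hand is out of the way hinge springs swing the door in about 1 s to 0.34-0.42. Friction hinges then hold it wherever it is left; moving it on takes up to 3 N.
- door_hinge (a point): Point on the hinge line at the height of the cabinet's top, 290 mm above the shelf. It does not move as the door turns; axes as the cabinet's.
- door_press (a point): Point on the door's outer (blue) face, 30 mm from its free edge, 38 mm below its top edge: a good place to press. Moves and turns with the door (-x out of the outer face, +y to the free edge). In its frame about the hinge line it lies at x -19, y 234 mm. The door spans y 4 to 264 mm, is 16 mm thick (x -19 to -3) and reaches from 22 to 288 mm above the shelf.
- door_inner (a point): Point on the door's white inner face, 190 mm from the hinge line, 38 mm below its top edge; moves and turns with the door (+x out of the inner face, +y to the free edge). With the door ajar a gap of 70 to 90 mm is open from above between its free end and the cabinet's front. The catch's striker stands 50 mm off this face, 215 to 240 mm from the hinge line, but 60 to 105 mm below the top.
- jar_mid (a point): Glass jar with a steel lid, shut, 72 mm in diameter and 105 mm tall, standing on the shelf; the point is at its middle, half-way up. Leave it alone.
- peg_hammer_center (a point): Short aluminium peg hammer with a black grip, about 210 mm long, 27 mm high, lying on the shelf; the point is near its middle. Leave it alone.
- red_peg1_center (a point): Red plastic tent peg, 197 mm long, 18 mm high, lying along the back of the cabinet's top; the point is near its middle. Leave it alone.
- red_peg2_center (a point): The second red plastic tent peg, same as the first, lying on the shelf behind the cabinet. Leave it alone.
Things that resemble listed ones, but are neither listed nor needed, are in the scene too. Of the things that look like the part that bears jar_mid, the middle-sized one is meant.

How it is judged:
On the way, in this order (a step that is already met when the one before it is completed fails the run):
1. the door is pressed in past its catch (value of joint gear_door below -0.004 rad), for 0.02 s.
2. the hand is off the door and the spring has set it ajar (value of joint gear_door between 0.2 and 0.8 rad and contact force between each of the arm, the fingers and gear_door below 0.2 N), for 0.2 s.
At the end, for the whole second after the job is handed in: the door stands open by at least 80 degrees (joint above 1.4 rad) and at rest, untouched; the jar upright; jar, hammer and both red pegs within 25 mm of where they were (value of joint gear_door above 1.4 rad and velocity of joint gear_door between -0.05 and 0.05 rad/s and angle between jar_mid's own z axis and vertical below 0.1 rad and distance of each of jar_mid, peg_hammer_center, red_peg1_center, red_peg2_center from where it was at the start of the episode below 0.025 m).
It fails at once if the jar, the hammer or a red peg is shifted or lifted by more than 25 mm (distance of any of jar_mid, peg_hammer_center, red_peg1_center, red_peg2_center from where it was at the start of the episode above 0.025 m).
It fails at once if the jar is tipped (angle between jar_mid's own z axis and vertical above 0.3 rad).
It fails at once if the door is gripped, with fingers squeezing both of its faces (contact force between the fingers and gear_door_c0 above 3 N and contact force between the fingers and gear_door_c1 above 3 N).
It also fails if it takes over 51 s, if anything falls off the work surface, if the arm or the gripper's body presses on something with over 40 N, if the wrist force passes 120 N, or if a joint passes its speed limit or range.

## Working session

There is one attempt and no reset: what is moved stays moved. The work goes in short steps, Python scripts to look and compute and a tool call to move; the robot and the scene stay as the last step left them, time stands still between calls to the robot, and variables do not carry over. Pictures are saved under pics/ and viewed, about 8 in all and at most 12, crops included, and the job is handed in when it is done.

Besides the shell and the picture viewer there is one more tool, called as name(argument=value, ...), one argument or row to a line, values as JSON. arm_command: Moves the arm, as the interface text tells. Its arguments: {"type":"object","properties":{"rows":{"type":"array"}},"required":["rows"]}

```bash
ls; mkdir -p pics
cat > h.py <<'E'
import numpy as np, cv2
from scipy.spatial.transform import Rotation as Rn
from station import arm
def camT(f,s=None):
    T=np.eye(4)
    if 'mount' in f:
        s=s or arm.observe(); W=np.eye(4); W[:3,:3]=Rn.from_euler('xyz',s['orientation']).as_matrix(); W[:3,3]=s['eef_pos']; return W@np.array(f['mount'])
    o=np.array(f['orientation']); T[:3,:3]=o if o.shape==(3,3) else Rn.from_euler('xyz',o).as_matrix(); T[:3,3]=f['origin']; return T
def cloud(f,s=None):
    K=np.array(f['mtx']); k=f['k1']; u,v=np.meshgrid(np.arange(640.),np.arange(480.))
    p=cv2.undistortPoints(np.stack([u,v],-1).reshape(-1,1,2),K,np.array([k,0,0,0.])).reshape(480,640,2)
    d=f['depth']; P=np.dstack([p[...,0]*d,p[...,1]*d,d]); T=camT(f,s)
    P=P@T[:3,:3].T+T[:3,3]; P[d==0]=np.nan; return P
def save(f,n): cv2.imwrite('pics/'+n+'.png',f['pixels'][...,::-1])
E
python3 - <<'E'
from h import *
print(arm.observe())
for c in ('scene','side'):
    f=arm.grab_frame(c); save(f,c+'0'); np.save(c+'0.npy',cloud(f)); print(c,f['origin'],f['orientation'],f['mtx'],f['k1'])
    for n in ['gear_cabinet','gear_door','door_press','jar_mid','peg_hammer_center','red_peg1_center']:
        print(n,[(np.round(b['centre'],3).tolist(),round(b['confidence'],2)) for b in arm.boxes_of(f,n)])
E
cat > cat.py <<'E'
import cv2,sys
E
python3 -c "
import cv2,numpy as np
a=cv2.imread('pics/scene0.png');b=cv2.imread('pics/side0.png');print(a.shape)"
```

```text
pics
{'time': 0.0, 'joints': array([ 1.18270298e+00,  3.78074729e-01,  7.96413174e-02,  1.27437488e+00,
       -3.63792262e-05,  1.46051370e+00]), 'dq': array([-7.14927157e-04, -5.77222991e-04,  9.76041490e-04, -9.00371783e-05,
       -1.97472718e-03, -2.73931028e-04]), 'joint_torque': array([ 1.68761206e-03, -4.63611853e+01,  2.69870943e+01,  2.07688508e-02,
        2.13577387e-04, -1.86363394e-06]), 'eef_pos': array([0.15742567, 0.55230591, 0.20196022]), 'orientation': array([-3.13958891e+00, -1.85277228e-04,  2.86378179e+00]), 'contact_force': array([ 0.6044115 , -0.57819715,  0.24953181]), 'wrist_torque': array([-0.03950401, -0.00315088, -0.00995439]), 'grip_width': 0.08557691149827633}
scene [ 0.98168155 -0.36091211  1.17639988] [-2.6280001 -0.0096857  0.8654256] [[538.34261289   0.         328.27891168]
 [  0.         538.34261289 242.86594936]
 [  0.           0.           1.        ]] 0.028963090554710868
gear_cabinet [([0.619, -0.15, 0.291], 0.74), ([0.621, -0.051, 0.29], 0.7)]
gear_door [([0.618, -0.055, 0.288], 0.6)]
door_press [([0.618, -0.054, 0.29], 0.71)]
jar_mid [([0.614, 0.393, 0.059], 0.95), ([0.729, 0.262, 0.11], 0.94), ([0.608, 0.273, 0.081], 0.64)]
peg_hammer_center [([0.4, 0.256, 0.023], 0.71)]
red_peg1_center [([0.587, -0.173, 0.309], 0.78)]
side [ 0.86872796 -0.96416197  1.04267165] [-2.26563963e+00  2.11221237e-03  3.05288635e-01] [[600.22477889   0.         319.36816729]
 [  0.         600.22477889 236.74291022]
 [  0.           0.           1.        ]] 0.013547985023644786
gear_cabinet [([0.602, -0.223, 0.234], 0.58)]
gear_door [([0.598, -0.059, 0.288], 0.9)]
door_press [([0.6, -0.055, 0.287], 0.89), ([0.6, -0.222, 0.237], 0.16)]
jar_mid [([0.6, 0.271, 0.08], 0.92), ([0.616, 0.396, 0.058], 0.91), ([0.729, 0.259, 0.095], 0.57)]
peg_hammer_center [([0.391, 0.344, 0.023], 0.5), ([0.6, -0.22, 0.232], 0.3)]
red_peg1_center [([0.591, -0.178, 0.304], 0.75)]
(480, 640, 3)
```

View pics/scene0.png

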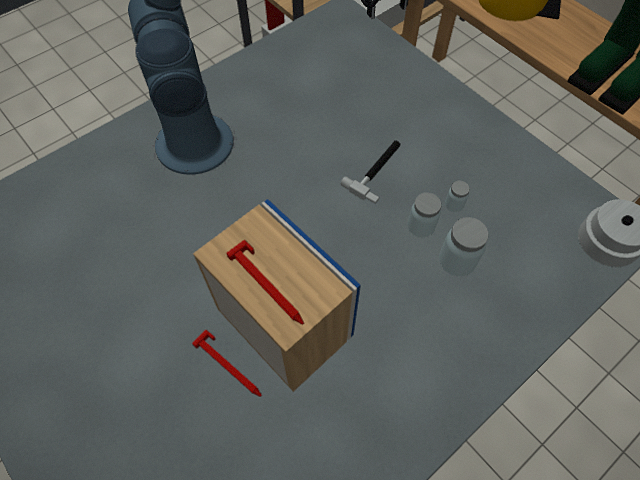

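View pics/side0.png

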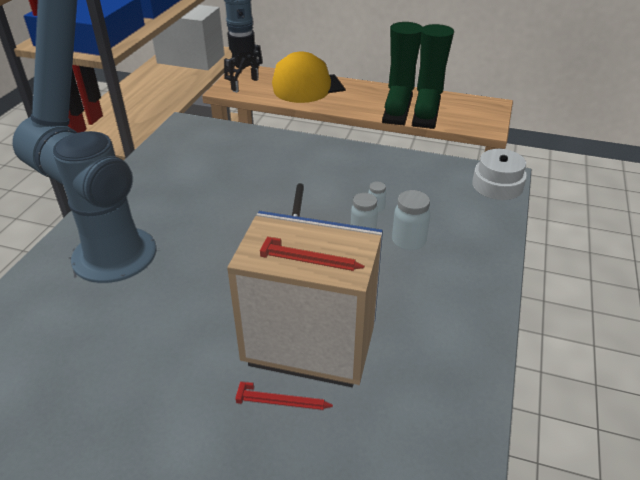

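The door faces world +y. Its hinge is at the near end (scene ≈ (266,203)), its free end at (358,288), and the medium jar is at (426,205). Next I'll fit the cabinet's pose.

Run:
```python
from h import *
A=[]
for c in ('scene','side'):
    P=np.load(c+'0.npy'); m=(P[...,2]>.28)&(P[...,2]<.298)&(P[...,0]>.4)&(P[...,0]<.9)&(P[...,1]<.1)&(P[...,1]>-.35)
    m=cv2.morphologyEx(m.astype(np.uint8),cv2.MORPH_CLOSE,np.ones((25,25)))>0
    m&=(np.abs(P[...,2]-.288)<.012); Q=P[m]
    r=cv2.minAreaRect(Q[:,:2].astype(np.float32)*1000); print(c,len(Q),r,cv2.boxPoints(r).round(0).tolist(), np.median(Q[:,2]))
    im=cv2.imread('pics/'+c+'0.png').astype(int); bl=(im[...,0]>im[...,2]+50)&(P[...,1]<.1)&(P[...,0]>.4)&(P[...,2]>.1)
    B=P[bl&(P[...,2]>.27)]; v=cv2.fitLine(B[:,:2].astype(np.float32),cv2.DIST_HUBER,0,.01,.01).ravel(); t=(B[:,:2]-v[2:])@v[:2]
    print('blue',len(B),np.degrees(np.arctan2(v[1],v[0])),v[2:]+v[:2]*t.min(),v[2:]+v[:2]*t.max(),B[:,2].min(),B[:,2].max())
    # pegs, jars, hammer z
P=np.load('scene0.npy'); 
m=(P[...,2]>.012)&(P[...,2]<.26)&(P[...,1]>.12)&(P[...,0]>.25)&(P[...,0]<.85)&(P[...,1]<.5)
n,l,s,ce=cv2.connectedComponentsWithStats(m.astype(np.uint8))
for i in range(1,n):
    if s[i,4]>60: Q=P[l==i]; print(ce[i].round(),s[i,4],Q.min(0).round(3),Q.max(0).round(3))
```

```text
scene 11784 ((584.070068359375, -138.51885986328125), (265.3721618652344, 183.92849731445312), 3.1080873012542725) [[447.0, -54.0], [457.0, -238.0], [722.0, -223.0], [712.0, -39.0]] 0.29067012473315723
blue 512 3.393314 [ 0.45283511 -0.06108878] [ 0.70943251 -0.04587413] 0.28385346638859965 0.29330022347394835
side 8213 ((583.414306640625, -140.69044494628906), (261.582275390625, 189.13221740722656), 3.2529189586639404) [[447.0, -54.0], [458.0, -243.0], [719.0, -228.0], [709.0, -39.0]] 0.29071866673115876
blue 277 3.391694 [ 0.44999716 -0.06223583] [ 0.70672295 -0.04702085] 0.28493664970652655 0.2947077766746874
[370. 175.] 801 [0.361 0.214 0.012] [0.476 0.427 0.035]
[457. 195.] 520 [0.583 0.377 0.012] [0.632 0.43  0.081]
[424. 214.] 1093 [0.562 0.253 0.012] [0.635 0.325 0.112]
[464. 246.] 2028 [0.68  0.24  0.012] [0.771 0.33  0.142]
```

arm_command(
  rows=[
    [0,0,2,0.005,-0.005,0.035,0],
    [0,0,4,0.02,-0.02,0.065,0],
    [0,0,6,0.04,-0.04,0.09,0],
    [0,0,8,0.066,-0.061,0.1,0],
    [0,0,10,0.092,-0.086,0.1,0],
    [0,0,12,0.118,-0.111,0.1,0],
    [0,0,14,0.144,-0.136,0.1,0],
    [0,0,16,0.17,-0.161,0.1,0],
    [0,0,18,0.196,-0.186,0.1,0],
    [0,0,19.5,0.222,-0.211,0.1,0],
    [0,0,19.5,0.248,-0.236,0.1,0],
    [0,0,19.5,0.274,-0.26,0.1,0],
  ],
)

```text
time: 1.7
eef_pos: [0.4328, 0.2915, 0.3032]
orientation: [3.141, 0.001, -3.079]
contact_force: [0.4, 0.6, 0.5]
grip_width: 0.0001
```

arm_command(
  rows=[
    [0,0,0,0.024,-0.022,0,0],
    [0,0,0,0.048,-0.044,0,0],
    [0,0,0,0.072,-0.066,0,0],
    [0,0,0,0.096,-0.088,0,0],
    [0,0,0,0.12,-0.11,0,0],
    [0,0,0,0.144,-0.132,0,0],
    [0,0,0,0.168,-0.154,0,0],
    [0,0,0,0.192,-0.176,0,0],
    [0,0,0,0.216,-0.198,0,0],
    [0,0,0,0.235,-0.215,0,0],
    [0,0,0,0.24,-0.22,0,0],
    [0,0,0,0.24,-0.22,0,0],
  ],
)

```text
time: 2.7
eef_pos: [0.6741, 0.0693, 0.3016]
orientation: [3.141, -0.001, -3.082]
contact_force: [-0.9, -1.2, -0.9]
grip_width: -0.0001
```

arm_command(
  rows=[
    [0,0,0,0.002,0,-0.02,0],
    [0,0,0,0.004,0,-0.04,0],
    [0,0,0,0.004,-0.01,-0.05,0],
    [0,0,0,0.004,-0.03,-0.05,0],
    [0,0,0,0.004,-0.05,-0.05,0],
    [0,0,0,0.004,-0.07,-0.05,0],
    [0,0,0,0.004,-0.08,-0.05,0],
    [0,0,0,0.004,-0.08,-0.05,0],
  ],
)

```text
time: 3.37
eef_pos: [0.6777, -0.012, 0.2519]
orientation: [-3.141, -0.001, -3.084]
contact_force: [-0.7, 1.0, -0.0]
grip_width: -0.0002
```

Run:
```python
from h import *
print(arm.observe()['contact_force'])
a=arm.grab_frame('scene'); save(a,'press')
cv2.imwrite('pics/press_c.png',cv2.resize(a['pixels'][120:360,220:480,::-1],None,fx=2.4,fy=2.4))
```

```text
[-0.74684746  0.99525954 -0.02524878]
```

View pics/press_c.png

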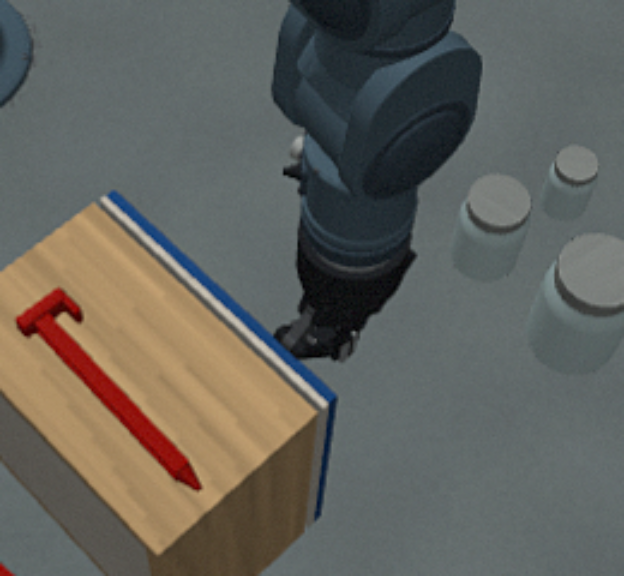

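The fingertips are just outside the blue face near the free end (crop ≈ (310,350)), and nothing else is close. I'll press in small steps.

arm_command(
  rows=[
    [0,0,0,0,-0.004,0,0],
    [0,0,0,0,-0.007,0,0],
    [0,0,0,0,-0.01,0,0],
    [0,0,0,0,-0.012,0,0],
    [0,0,0,0,-0.014,0,0],
    [0,0,0,0,-0.014,0,0],
  ],
)

```text
time: 3.92
eef_pos: [0.6779, -0.0249, 0.2519]
orientation: [3.141, -0.001, -3.083]
contact_force: [-0.0, -0.7, 0.1]
grip_width: 0.0002
```

arm_command(
  rows=[
    [0,0,0,0,-0.001,0,0],
    [0,0,0,0,-0.002,0,0],
    [0,0,0,0,-0.003,0,0],
    [0,0,0,0,-0.004,0,0],
    [0,0,0,0,-0.004,0,0],
  ],
)

```text
time: 4.33
eef_pos: [0.6779, -0.029, 0.2518]
orientation: [3.141, -0.0, -3.083]
contact_force: [0.3, 0.1, 0.8]
grip_width: -0.0001
```

arm_command(
  rows=[
    [0,0,0,0,-0.001,0,0],
    [0,0,0,0,-0.002,0,0],
    [0,0,0,0,-0.003,0,0],
    [0,0,0,0,-0.004,0,0],
    [0,0,0,0,-0.004,0,0],
  ],
)

```text
time: 4.75
eef_pos: [0.678, -0.0323, 0.2518]
orientation: [3.14, -0.0, -3.083]
contact_force: [0.8, 3.9, 0.3]
grip_width: -0.0
```

arm_command(
  rows=[
    [0,0,0,0,-0.001,0,0],
    [0,0,0,0,-0.002,0,0],
    [0,0,0,0,-0.003,0,0],
    [0,0,0,0,-0.003,0,0],
  ],
)

```text
time: 5.08
eef_pos: [0.6783, -0.0345, 0.2519]
orientation: [3.138, 0.001, -3.083]
contact_force: [1.4, 5.8, -1.0]
grip_width: 0.0002
```

arm_command(
  rows=[
    [0,0,0,0,-0.002,0,0],
    [0,0,0,0,-0.003,0,0],
    [0,0,0,0,-0.003,0,0],
  ],
)

```text
time: 5.33
eef_pos: [0.6784, -0.0346, 0.2519]
orientation: [3.132, 0.001, -3.081]
contact_force: [1.7, 10.5, 0.6]
grip_width: -0.0004
```

arm_command(
  rows=[
    [0,0,0,0,0.03,0,0],
    [0,0,0,0,0.07,0,0],
    [0,0,0,0,0.11,0,0],
    [0,0,0,0,0.15,0.01,0],
    [0,0,0,0,0.18,0.04,0],
    [0,0,0,0,0.18,0.08,0],
    [0,0,0,0,0.18,0.1,0],
    [0,0,0,0,0.18,0.1,0],
    [0,0,0,0,0.18,0.1,0],
    [0,0,0,0,0.18,0.1,0],
    [0,0,0,0,0.18,0.1,0],
    [0,0,0,0,0.18,0.1,0],
  ],
)

```text
time: 6.33
eef_pos: [0.6742, 0.1437, 0.3481]
orientation: [3.132, 0.01, -3.082]
contact_force: [-0.6, -0.2, 0.7]
grip_width: -0.0
```

arm_command(
  rows=[
    [0,0,0,0,0,0,0],
    [0,0,0,0,0,0,0],
    [0,0,0,0,0,0,0],
    [0,0,0,0,0,0,0],
    [0,0,0,0,0,0,0],
    [0,0,0,0,0,0,0],
  ],
)

```text
time: 6.83
eef_pos: [0.6743, 0.1437, 0.3481]
orientation: [3.132, 0.01, -3.082]
contact_force: [0.5, 0.3, -0.8]
grip_width: -0.0003
```

```bash
cat > door.py <<'E'
from h import *
import sys
H=np.array([.446,-.074])
def door(n):
    for c in ('scene','side'):
        f=arm.grab_frame(c); save(f,n+c); P=cloud(f); im=f['pixels'].astype(int)
        bl=(im[...,2]>im[...,0]+50)&(P[...,2]>.27)&(P[...,2]<.3)&(P[...,0]>.35)&(P[...,0]<.8)
        B=P[bl][:,:2]; B=B[np.hypot(*(B-H).T)<.29]
        if len(B)<30: print(c,len(B)); continue
        v=cv2.fitLine(B.astype(np.float32),cv2.DIST_HUBER,0,.01,.01).ravel(); d=v[:2]*np.sign(v[:2].sum()); t=(B-v[2:])@d
        print(c,len(B),'theta',np.arctan2(d[1],d[0])-np.radians(3.3),v[2:]+d*t.min(),v[2:]+d*t.max())
        print([(np.round(b['centre'],3).tolist(),round(b['confidence'],2)) for b in arm.boxes_of(f,'door_inner')])
door(sys.argv[1])
E
python3 door.py ajar_; python3 -c "
import cv2
a=cv2.imread('pics/ajar_side.png');cv2.imwrite('pics/ajc.png',cv2.resize(a[120:400,180:460],None,fx=2,fy=2))"
```

```text
scene 483 theta 0.370174779110533 [ 0.44581506 -0.06042816] [0.68062627 0.04662827]
[([0.605, 0.005, 0.237], 0.64)]
side 247 theta 0.370584114008528 [ 0.44491058 -0.06108336] [0.67879201 0.04566481]
[([0.601, -0.004, 0.273], 0.87)]
```

View pics/ajc.png

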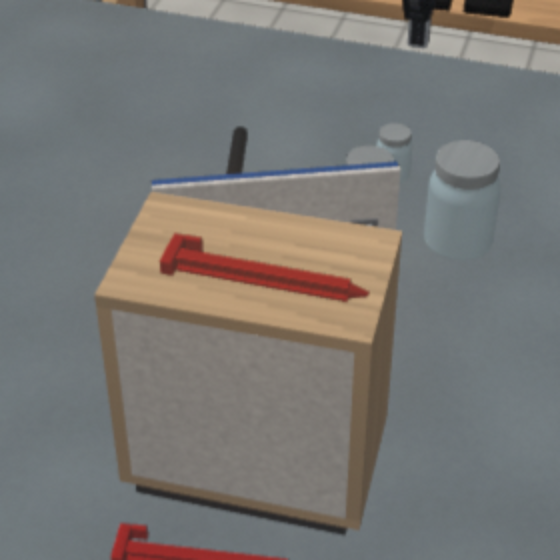

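The door stands ajar at 0.37 rad with the arm clear. The gap behind its free end is open (crop ≈ (375,200)), and the red peg and jars haven't moved. I'll bring the fingers down into the gap from above.

arm_command(
  rows=[
    [0,0,2,-0.008,-0.03,0,0],
    [0,0,4,-0.016,-0.065,0,0],
    [0,0,6,-0.024,-0.1,0,0],
    [0,0,8,-0.032,-0.135,0,0],
    [0,0,10,-0.039,-0.165,0,0],
    [0,0,10,-0.039,-0.172,0,0],
    [0,0,10,-0.039,-0.172,-0.01,0],
    [0,0,10,-0.039,-0.172,-0.03,0],
    [0,0,10,-0.039,-0.172,-0.04,0],
    [0,0,10,-0.039,-0.172,-0.04,0],
  ],
)

```text
time: 7.87
eef_pos: [0.6341, -0.0278, 0.3054]
orientation: [3.13, 0.006, -2.907]
contact_force: [-0.9, -0.4, 0.4]
grip_width: 0.0003
```

Run:
```python
from h import *
a=arm.grab_frame('side'); b=arm.grab_frame('scene')
cv2.imwrite('pics/enter.png',np.hstack([cv2.resize(a['pixels'][120:360,200:440,::-1],(400,400)),cv2.resize(b['pixels'][150:390,190:430,::-1],(400,400))]))
```

```text
(no output)
```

View pics/enter.png

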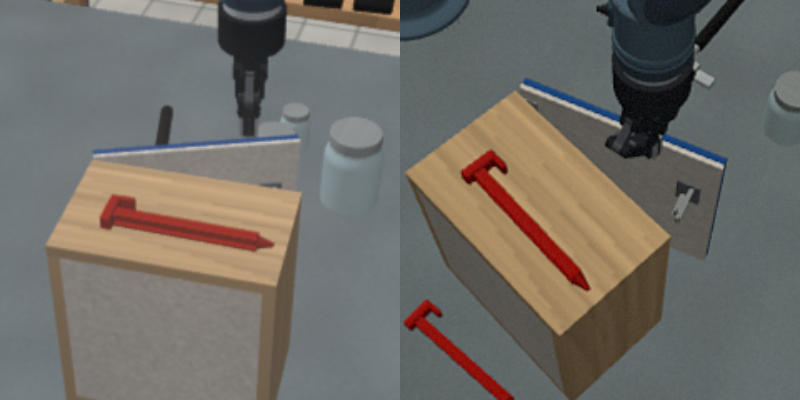

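The side view seems to put the fingertips above the door's top edge (≈(250,132)), while the scene view has them over the gap (≈(635,148)). I'll settle it by projecting the expected tip position and checking depth.

Run:
```python
from h import *
s=arm.observe(); R=Rn.from_euler('xyz',s['orientation']).as_matrix(); tip=s['eef_pos']+R[:,2]*.011; print('tip',tip)
for c in ('side','scene'):
    f=arm.grab_frame(c); T=camT(f); P=cloud(f)
    for p in (tip,np.array([.632,.014,.288]),np.array([.446+.2636-.003,-.074+.015,.290])):
        q=T[:3,:3].T@(p-T[:3,3]); px=cv2.projectPoints(q[None],np.zeros(3),np.zeros(3),np.array(f['mtx']),np.array([f['k1'],0,0,0.]))[0].ravel(); print(c,p.round(3),px.round(1))
    im=f['pixels'].astype(int)
    m=(im.max(2)<75)&(P[...,2]>.285)&(P[...,2]<.34)&(np.abs(P[...,0]-.634)<.07)&(np.abs(P[...,1]+.03)<.1)
    Q=P[m]; print(len(Q)); 
    for z in (.292,.30,.31,.32,.33):
        q=Q[np.abs(Q[:,2]-z)<.005]
        if len(q): print(z,len(q),np.percentile(q,[3,50,97],axis=0)[:,:2].round(3).tolist())
```

```text
tip [ 0.63496191 -0.0276239   0.29700227]
side [ 0.635 -0.028  0.297] [349. 215.]
side [0.632 0.014 0.288] [352.8 206.5]
side [ 0.707 -0.059  0.29 ] [379.8 233.7]
2
scene [ 0.635 -0.028  0.297] [339.3 250.4]
scene [0.632 0.014 0.288] [354.6 239.3]
scene [ 0.707 -0.059  0.29 ] [352.1 288.8]
3
0.292 2 [[0.588, -0.006], [0.633, 0.019], [0.678, 0.045]]
```

Run:
```python
from h import *
print(arm.observe()['eef_pos'], arm.observe()['time'])
for c,cols,rows in (('side',(345,350,354),range(160,222,5)),('scene',(322,330,338),range(200,258,5))):
    f=arm.grab_frame(c); P=cloud(f); save(f,'z'+c)
    for v in rows: print(c,v,[(P[v,u].round(3).tolist(),f['pixels'][v,u].tolist()) for u in cols[:2]])
print(arm.observe()['eef_pos'], arm.observe()['time'])
```

```text
[ 0.63566246 -0.02796056  0.30906291] 8.0667
side 160 [([0.633, -0.067, 0.452], [42, 44, 46]), ([0.642, -0.064, 0.452], [42, 44, 46])]
side 165 [([0.635, -0.071, 0.444], [37, 38, 40]), ([0.644, -0.068, 0.444], [76, 77, 81])]
side 170 [([0.632, -0.058, 0.424], [35, 36, 37]), ([0.646, -0.078, 0.439], [77, 80, 84])]
side 175 [([0.639, -0.086, 0.432], [55, 56, 60]), ([0.648, -0.084, 0.433], [78, 80, 85])]
side 180 [([0.642, -0.094, 0.427], [41, 40, 42]), ([0.649, -0.087, 0.424], [59, 60, 62])]
side 185 [([0.637, -0.077, 0.404], [37, 38, 37]), ([0.647, -0.075, 0.405], [42, 42, 43])]
side 190 [([0.628, -0.038, 0.364], [94, 96, 100]), ([0.637, -0.037, 0.366], [46, 46, 50])]
side 195 [([0.627, -0.035, 0.35], [94, 96, 99]), ([0.639, -0.041, 0.357], [45, 44, 46])]
side 200 [([0.629, -0.039, 0.341], [101, 105, 107]), ([0.638, -0.037, 0.342], [76, 78, 80])]
side 205 [([0.616, 0.011, 0.291], [99, 115, 147]), ([0.626, 0.015, 0.29], [144, 148, 160])]
side 210 [([0.618, 0.006, 0.281], [132, 128, 124]), ([0.628, 0.008, 0.282], [128, 124, 120])]
side 215 [([0.618, 0.004, 0.27], [130, 126, 121]), ([0.6
[... 558 characters left out ...]
458], [18, 19, 19])]
scene 225 [([0.569, -0.014, 0.291], [191, 184, 172]), ([0.651, -0.067, 0.45], [29, 27, 30])]
scene 230 [([0.645, -0.078, 0.438], [54, 54, 58]), ([0.586, -0.008, 0.287], [83, 80, 75])]
scene 235 [([0.649, -0.082, 0.433], [53, 55, 56]), ([0.655, -0.069, 0.425], [67, 68, 70])]
scene 240 [([0.655, -0.086, 0.429], [21, 23, 26]), ([0.658, -0.072, 0.416], [13, 14, 18])]
scene 245 [([0.57, -0.015, 0.213], [86, 84, 79]), ([0.587, -0.009, 0.23], [99, 97, 89])]
scene 250 [([0.57, -0.015, 0.193], [91, 87, 83]), ([0.586, -0.007, 0.207], [91, 89, 84])]
scene 255 [([0.57, -0.015, 0.171], [91, 89, 82]), ([0.587, -0.008, 0.187], [95, 90, 84])]
[ 0.63586064 -0.02809967  0.30914873] 8.1667
```

Run:
```python
from h import *
a=cv2.imread('pics/zside.png'); b=cv2.imread('pics/zscene.png')
s=arm.observe(); print(s)
w=arm.grab_frame('wrist'); save(w,'w1'); print(np.array(w['mount']).round(4).tolist())
cv2.imwrite('pics/zz.png',np.hstack([cv2.resize(a[120:240,290:410],(400,480),interpolation=2),cv2.resize(b[170:290,280:380],(400,480),interpolation=2)]))
```

```text
{'time': 8.1667, 'joints': array([-0.15069492,  0.52827405,  0.59092161,  1.62551817,  0.01290953,
       -0.38538993]), 'dq': array([-0.00247629, -0.00072418, -0.00664534, -0.00503538, -0.00110713,
       -0.00047203]), 'joint_torque': array([ 3.68594061e-03, -5.26475143e+01,  2.62616479e+01, -5.13592106e-02,
        4.66649467e-02,  1.17013682e-03]), 'eef_pos': array([ 0.63586064, -0.02809967,  0.30914873]), 'orientation': array([ 3.13260934,  0.01219728, -2.90690127]), 'contact_force': array([ 0.91912901, -0.40145713, -0.47850995]), 'wrist_torque': array([-0.01244346,  0.00759409,  0.02131364]), 'grip_width': 0.0001086541849622606}
[[-0.0001, -0.9533, -0.3021, 0.0767], [1.0, -0.0002, 0.0004, 0.0001], [-0.0005, -0.3021, 0.9533, -0.1709], [0.0, 0.0, 0.0, 1.0]]
```

View pics/zz.png

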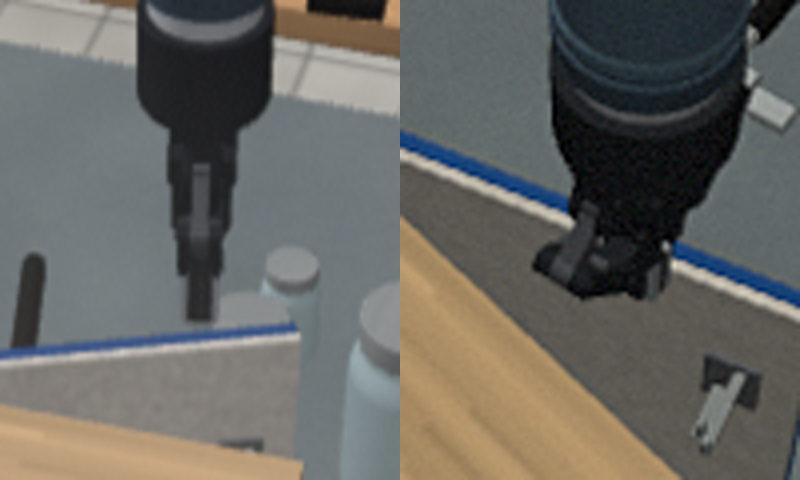

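View pics/w1.png

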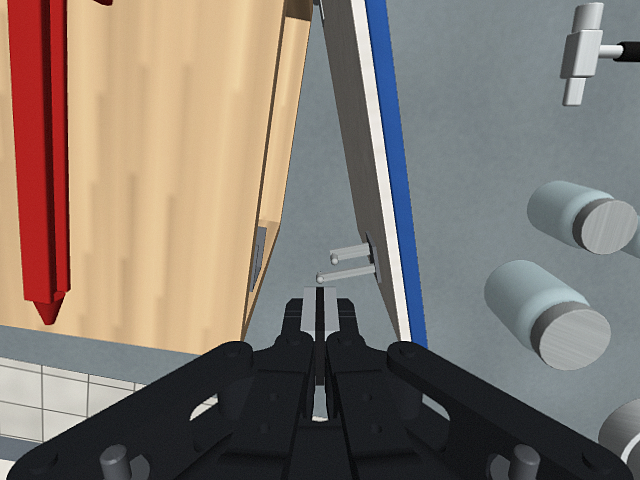

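The wrist view shows the shut fingers centred in the gap, between the cabinet edge (≈(250,300)) and the door (≈(380,280)). The side view puts the tip about 40 mm higher than the stated TCP implies. I'll measure the tip in the wrist depth.

Run:
```python
from h import *
s=arm.observe(); w=arm.grab_frame('wrist'); P=cloud(w,s); M=np.linalg.inv(np.block([[Rn.from_euler('xyz',s['orientation']).as_matrix(),np.array(s['eef_pos'])[:,None]],[np.zeros((1,3)),np.ones((1,1))]]))
Tl=P@M[:3,:3].T+M[:3,3]; print(w['mtx'][0])
for v in range(250,400,10): print(v,[(Tl[v,u]*1000).round(0).tolist() for u in (292,310,330,348)])
# consistency of wrist camera with known: cabinet top height, door top, 
for uv in ((150,150),(220,300),(369,150),(392,220),(590,50)): print(uv,P[uv[1],uv[0]].round(3))
```

```text
[362.65886632   0.         319.46370822]
250 [[-97.0, -38.0, 310.0], [-98.0, -13.0, 312.0], [-26.0, 9.0, 113.0], [-26.0, 24.0, 113.0]]
260 [[-112.0, -39.0, 310.0], [-112.0, -13.0, 311.0], [-113.0, 15.0, 312.0], [-112.0, 41.0, 310.0]]
270 [[-127.0, -39.0, 310.0], [-128.0, -13.0, 312.0], [-127.0, 15.0, 310.0], [-34.0, 22.0, 89.0]]
280 [[-144.0, -39.0, 311.0], [-143.0, -13.0, 310.0], [-43.0, 9.0, 91.0], [-144.0, 42.0, 311.0]]
290 [[-159.0, -40.0, 311.0], [10.0, -4.0, -35.0], [10.0, 5.0, -35.0], [-159.0, 42.0, 311.0]]
300 [[6.0, -11.0, -36.0], [11.0, -3.0, -45.0], [11.0, 4.0, -45.0], [6.0, 12.0, -37.0]]
310 [[7.0, -10.0, -46.0], [11.0, -3.0, -52.0], [10.0, 4.0, -52.0], [6.0, 11.0, -45.0]]
320 [[6.0, -10.0, -52.0], [11.0, -3.0, -60.0], [11.0, 4.0, -60.0], [6.0, 11.0, -52.0]]
330 [[7.0, -9.0, -59.0], [11.0, -3.0, -66.0], [10.0, 4.0, -65.0], [6.0, 10.0, -58.0]]
340 [[13.0, -8.0, -75.0], [11.0, -3.0, -73.0], [11.0, 3.0, -72.0], [14.0, 9.0, -76.0]]
350 [[12.0, -8.0, -78.0], [11.0, -3.0, -77.0], [11.0, 3.0, -78.0], [11.0, 9.0, -78.0]]
360 [[11.0, -8.0, -82.0], [10.0, -3.0, -81.0], [11.0, 3.0, -82.0], [11.0, 8.0, -83.0]]
370 [[11.0, -7.0, -86.0], [8.0, -3.0, -82.0], [9.0, 3.0, -84.0], [11.0, 8.0, -86.0]]
380 [[16.0, -7.0, -97.0], [0.0, -3.0, -77.0], [-0.0, 3.0, -77.0], [16.0, 7.0, -97.0]]
390 [[16.0, -6.0, -100.0], [-4.0, -3.0, -77.0], [-5.0, 4.0, -76.0], [16.0, 7.0, -101.0]]
(150, 150) [ 0.595 -0.126  0.289]
(220, 300) [ 0.671 -0.079  0.29 ]
(369, 150) [ 0.57  -0.015  0.271]
(392, 220) [0.603 0.005 0.287]
(590, 50) [0.415 0.24  0.026]
```

All three cameras agree that the real fingertips end about 32 mm *behind* the stated TCP, where the text says 11 mm ahead. Heights of the known surfaces check out. So I'll go deeper by that difference: TCP z ≈ 0.215 puts the tips at z ≈ 0.247.

arm_command(
  rows=[
    [0,0,0,-0.002,0,-0.02,0],
    [0,0,0,-0.002,0,-0.04,0],
    [0,0,0,-0.002,0,-0.06,0],
    [0,0,0,-0.002,0,-0.08,0],
    [0,0,0,-0.002,0,-0.094,0],
    [0,0,0,-0.002,0,-0.094,0],
    [0,0,0,-0.002,0,-0.094,0],
  ],
)

```text
time: 8.85
eef_pos: [0.6332, -0.0281, 0.2146]
orientation: [3.132, 0.01, -2.907]
contact_force: [0.3, -0.3, 0.1]
grip_width: 0.0001
```

Run:
```python
from h import *
# finger centre path: radius s along door, offset 17mm inside inner face(3mm outside hinge line)
H=np.array([.446,-.074]); a0=np.radians(3.3)
def c(th,s,off):
    a=a0+th; d=np.array([np.cos(a),np.sin(a)]); n=np.array([-d[1],d[0]]); return H+s*d+n*(.003-off)
p=arm.observe(); print(p['eef_pos'],p['contact_force'],p['orientation'])
p0=np.array(p['eef_pos'][:2])
for th in (.37,.5,.6,.7,.8,.9,1.,1.1,1.2,1.3,1.4,1.5,1.6,1.65): print(th,c(th,.19,.014).round(3),(c(th,.19,.014)-p0).round(3))
```

```text
[ 0.63318595 -0.02809257  0.21456633] [ 0.34651588 -0.26658193  0.07493141] [ 3.13185261  0.01028657 -2.90709925]
0.37 [ 0.623 -0.005] [-0.01   0.023]
0.5 [0.613 0.017] [-0.02   0.045]
0.6 [0.603 0.033] [-0.03   0.062]
0.7 [0.592 0.049] [-0.042  0.077]
0.8 [0.579 0.062] [-0.055  0.091]
0.9 [0.564 0.075] [-0.069  0.103]
1.0 [0.549 0.086] [-0.084  0.114]
1.1 [0.532 0.096] [-0.101  0.124]
1.2 [0.515 0.103] [-0.118  0.131]
1.3 [0.497 0.109] [-0.136  0.137]
1.4 [0.478 0.114] [-0.155  0.142]
1.5 [0.46  0.116] [-0.174  0.144]
1.6 [0.44  0.116] [-0.193  0.144]
1.65 [0.431 0.116] [-0.202  0.144]
```

arm_command(
  rows=[
    [0,0,4,-0.005,0.012,0,0],
    [0,0,8,-0.01,0.023,0,0],
    [0,0,11,-0.014,0.032,0,0],
    [0,0,14,-0.018,0.041,0,0],
    [0,0,17,-0.022,0.049,0,0],
    [0,0,20,-0.027,0.057,0,0],
    [0,0,23,-0.033,0.066,0,0],
    [0,0,26,-0.039,0.074,0,0],
    [0,0,29,-0.046,0.082,0,0],
    [0,0,33,-0.053,0.089,0,0],
    [0,0,37,-0.061,0.097,0,0],
    [0,0,41,-0.069,0.103,0,0],
  ],
)

```text
time: 9.85
eef_pos: [0.566, 0.0754, 0.2172]
orientation: [3.136, 0.014, -2.188]
contact_force: [1.9, 0.2, 1.6]
grip_width: -0.0001
```

```bash
python3 door.py mid_; python3 -c "
from h import *
print(arm.observe()['eef_pos'],arm.observe()['contact_force'])
a=cv2.imread('pics/mid_scene.png')[120:360,200:440];w=arm.grab_frame('wrist')['pixels'][...,::-1]
cv2.imwrite('pics/mid.png',np.hstack([cv2.resize(a,(400,400)),cv2.resize(w,(400,400))]))"
```

```text
scene 333 theta 0.9363972381883681 [ 0.43844151 -0.06267677] [0.57840773 0.15245432]
[([0.522, 0.047, 0.2], 0.63), ([0.572, -0.124, 0.284], 0.54)]
side 172 theta 0.9590635136896193 [ 0.43661338 -0.06470688] [0.53123496 0.08820163]
[([0.521, 0.056, 0.241], 0.65)]
[0.56517122 0.07481529 0.2160018 ] [ 0.92960356 -0.46234719  0.4571222 ]
```

View pics/mid.png

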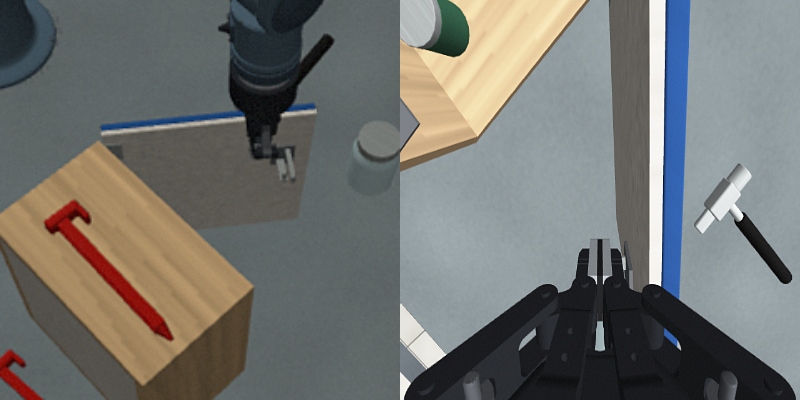

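The door follows the fingers and is now at about 0.94 rad. The fingertips sit on its inner face only, above the striker, and the hammer and jar are clear of it. I'll carry on along the arc.

arm_command(
  rows=[
    [0,0,3,-0.008,0.006,0,0],
    [0,0,6,-0.016,0.012,0,0],
    [0,0,9,-0.025,0.018,0,0],
    [0,0,12,-0.034,0.023,0,0],
    [0,0,15,-0.043,0.027,0,0],
    [0,0,18,-0.052,0.031,0,0],
    [0,0,21,-0.061,0.034,0,0],
    [0,0,25,-0.071,0.037,0,0],
    [0,0,29,-0.082,0.039,0,0],
    [0,0,33,-0.093,0.041,0,0],
    [0,0,36,-0.105,0.042,0,0],
    [0,0,38,-0.115,0.042,0,0],
  ],
)

```text
time: 11.1
eef_pos: [0.4517, 0.1169, 0.2167]
orientation: [3.137, 0.012, -1.529]
contact_force: [1.3, 2.2, 1.6]
grip_width: -0.0001
```

```bash
python3 door.py wide_; python3 -c "
from h import *
print(arm.observe()['eef_pos'],arm.observe()['contact_force'],arm.observe()['orientation'])
P=np.load('scene0.npy'); Q=P[(P[...,2]>.012)&(P[...,2]<.05)&(P[...,1]>.2)&(P[...,0]>.3)&(P[...,0]<.5)]
print('hammer min dist',np.nanmin(np.hypot(Q[:,0]-.446,Q[:,1]+.074)))"
```

```text
scene 275 theta 1.5863843993478834 [ 0.43274139 -0.07107205] [0.4198591  0.10463975]
[([0.436, 0.05, 0.196], 0.86), ([0.572, -0.134, 0.285], 0.28)]
side 177 theta 1.601316912584883 [ 0.43154616 -0.07566775] [0.41524677 0.10882877]
[([0.428, 0.069, 0.25], 0.81), ([0.563, -0.293, 0.018], 0.37)]
[0.45074442 0.1163499  0.21578063] [ 0.67406133 -0.45784223  0.1702849 ] [ 3.13404428  0.01095593 -1.53176603]
hammer min dist 0.29538437430803544
```

The door is at about 1.59 rad. I'll back the fingers off the inner face, then go up.

arm_command(
  rows=[
    [0,0,0,0.01,0,0,0],
    [0,0,0,0.03,0,0,0],
    [0,0,0,0.05,0,0,0],
    [0,0,0,0.055,0,0.02,0],
    [0,0,0,0.055,0,0.05,0],
    [0,0,0,0.055,0,0.09,0],
    [0,0,0,0.055,0,0.13,0],
    [0,0,0,0.055,0,0.14,0],
    [0,0,0,0.055,0,0.14,0],
    [0,0,0,0.055,0,0.14,0],
    [0,0,0,0.055,0,0.14,0],
    [0,0,0,0.055,0,0.14,0],
  ],
)

```text
time: 12.3
eef_pos: [0.5054, 0.1161, 0.3538]
orientation: [3.131, 0.011, -1.532]
contact_force: [0.0, -0.0, 0.4]
grip_width: 0.0004
```

```bash
python3 door.py end_
python3 - <<'E'
from h import *
s=arm.observe(); print(s['time'],s['contact_force'],np.abs(s['dq']).max())
for c in ('scene','side'):
    f=arm.grab_frame(c)
    for n in ['jar_mid','peg_hammer_center','red_peg1_center']:
        print(c,n,[(np.round(b['centre'],3).tolist(),round(b['confidence'],2)) for b in arm.boxes_of(f,n)])
E
```

```text
scene 383 theta 1.6043149070077956 [ 0.43340887 -0.07271234] [0.40984692 0.18516888]
[([0.431, 0.069, 0.21], 0.68)]
side 233 theta 1.602712734156233 [ 0.43135043 -0.07361055] [0.40838373 0.18227976]
[([0.427, 0.085, 0.256], 0.79)]
12.5 [-0.08740618  0.30432074  0.07996124] 0.008405000442457494
scene jar_mid [([0.614, 0.392, 0.063], 0.93), ([0.729, 0.265, 0.107], 0.71), ([0.608, 0.274, 0.077], 0.7)]
scene peg_hammer_center [([0.402, 0.261, 0.021], 0.84)]
scene red_peg1_center [([0.584, -0.176, 0.313], 0.76)]
side jar_mid [([0.615, 0.393, 0.06], 0.83), ([0.727, 0.259, 0.098], 0.69), ([0.604, 0.269, 0.078], 0.57)]
side peg_hammer_center [([0.399, 0.318, 0.022], 0.56)]
side red_peg1_center [([0.586, -0.18, 0.304], 0.62)]
```

View pics/end_scene.png

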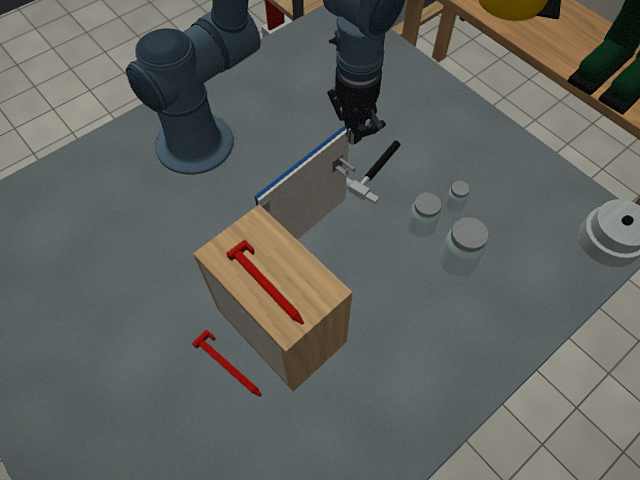

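The door stands open at about 1.60 rad and the gripper is clear above it (≈(358,120)). The jar (426,205), hammer (375,175) and both red pegs are where they started.

```bash
python3 -c "
from station import arm
print(arm.close_job())"
```

```text
the job is handed in; nothing more can be done
None
```

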